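Clear the tool cup and put the screwdriver away

TASK

Somebody left a parts case lying on top of the steel tool cup: first lift it off and lay it flat on the middle of the rubber mat. Then draw the long screwdriver out of its sloping rest and stand it in the cup, blade down to the bottom. Set both down without dropping them, do not tip the cup, and leave the camera, the spare lens and the bottle where they are.

Things in the scene. Friction and masses are not known exactly. Their poses are not given: they have to be found in the camera images.
- case: closed grey plastic parts case, a flat box 100 long (its x) x 56 wide (its y) x 32 high (its z); origin at the centre of its underside. It starts lying across the mouth of the cup, overhanging it. About 0.15 kg
- cup: plain steel tool cup, round, 125 high, 68 outside diameter at the foot and 72 at the rim, wall 4.5, floor 5 thick, loose on the bench, 0.5 kg; origin at the centre of its underside, z up its axis
- driver: long screwdriver, 200 long: steel shaft 8 in diameter and 105 long, then a black round handle 24 in diameter and 95 long. Origin at the tip of the blade; its z runs along the shaft towards the handle's end (handle from z = 105 to 200). It starts with its shaft in the sloping tube of the rest, the handle outside and above; the shaft lies on the lower wall of the tube. About 0.085 kg
- rest: screwdriver rest, fixed to the bench: steel foot 150 (x) x 90 (y) x 12 high with a square aluminium tube 90 long, 16 inside, 22 outside, that slopes 35 degrees from vertical and leans towards the rest's -x. Origin at the centre of the foot's underside; the tube's axis runs from (50, 0, 50) up to its mouth at (-2, 0, 124); the screwdriver's handle goes on from there to (-56, 0, 202)
- mat: dark rubber mat fixed flat on the bench, 200 (x) x 160 (y) x 4 thick; origin at the centre of its underside
- camera: black and silver camera, 130 wide (y) x 45 deep, 83 high, its lens sticking out 35 to -x; bystander; origin under the centre of its body
- lens: spare black camera lens standing on end, 66 diameter x 60 high; bystander; origin at the centre of its underside
- flask: amber glass bottle with a white cap, 44 diameter x 110 high; bystander; origin at the centre of its underside
Things that resemble listed ones, but are neither listed nor needed, are in the scene too. Leave any red or turquoise look-alike of the case alone. Of the things that look like the driver, the larger one is meant.

How it is judged:
By the outcome, as a careful person would: the job done as asked, in the order asked, and still so for the second after the job is handed in, with the robot touching nothing.
It also fails if it takes over 59 s, if anything falls off the work surface, if the arm or the gripper's body presses on something with over 40 N, if the wrist force passes 120 N, or if a joint passes its speed limit or range.

ROBOT

A 6-joint arm with a two-finger parallel gripper is mounted at the origin on the work surface. World frame = base frame: x ahead of the robot, y to its left, z up, the work surface at z = 0. Lengths are in m, angles in degrees, forces in N, time in s.
With the tool pointing down it reaches from about 0.4 to 0.825 m from the base axis. Payload 7 kg.
Tool frame: the origin (TCP) lies midway between the tips of the shut fingers; the grasp point (between the pads) lies 19 mm behind it; z points along the fingers, y is the line along which they close (so a half turn about z gives the same grasp; the last joint's range is limited). The gripper opens to 88 mm and grips with 3 to 60 N. Pads are 19 mm wide; open, the fingers measure 130 mm over their backs; the gripper's body (78 mm by 193 mm) begins 47 mm behind the grasp point.
Start: joints at [-50.988, 20.546, 0.682, 0, -70.136, -16.507], TCP at [0.258, -0.624, 0.195] pointing down, gripper open.
Joint ranges: [-176.03, 176.03], [-82.01, 121.73], [-58.28, 71.71], [-173.87, 95.51], [-174.79, -0.11], [-173.66, 173.66]. Speed limits (degrees/s): [136.94, 136.94, 172.46, 180, 180, 180].

INTERFACE

Orientations are given as [roll, pitch, yaw] about the fixed x, y, z axes, in that order (R = Rz(yaw) Ry(pitch) Rx(roll)).
In Python, from plant import telemetry, viewer, workorder gives the robot as it stands. The module is installed in compiled form; this text tells all that it offers.
- The arm moves only by the tool carry_out, never from a script. Its argument "rows" is a list of rows, each a list of 6 numbers: the shift along the tool's x, y, z in m, then the turn, a rotation vector about the tool's x, y, z in rad. In form: [[tx, ty, tz, ax, ay, az], ...]. A call has 1 to 8 rows; each row is the pose to reach, as a shift and turn from the pose commanded when the call began, along the tool's axes at that moment; what a row does not reach only later rows make up. A row lasts 1/8 s, in which the tool goes at most 62.5 mm and 10.7 degrees, less where a joint would pass 70% of its speed; a pose out of reach is approached as far as the arm can. A call with a gripper value outside its range is refused whole. "grip" is the gripper's target within -1 to 1 (fully open at 1, half-way at 0, shut at -1), set as the call begins (left out, the last holds). The fingers move at their own pace and stop on an object; the grip force is fixed at half the most. Time passes only in rows, so rows that repeat a pose let the fingers close. It gives the time, the measured TCP pose, the force, the opening and the grip force at its end, in the units of the state.
- telemetry.get_obs(): the state, without advancing time (a new reading comes with each control period).
- viewer.snapshot(name): name is "scene" or "side" or "wrist"; returns the picture (400x640x3 uint8, red, green, blue); there is no depth.
- viewer.camera_info(name): a dict with "intrinsics" (3x3 intrinsics, pixels), "k1" (the pictures are not rectified: a ray, as slopes to the right and down, at radius r is drawn at 1 + k1 r^2 times it, then the intrinsics apply), "extrinsics" (4x4, takes a point from camera to world coordinates); the wrist camera has in their place "tool_from_camera" (4x4, takes a point from camera to tool coordinates, whose origin is the TCP and whose axes are the flange's). Camera axes: x right, y down, z forward; pixel columns grow to the right and rows downward; lengths in m; the calibration is good to about 2 mm. A picture is of the moment at which its call begins: read the wrist's pose just before it. camera_info takes no time and is no camera call.
- workorder.close_job(): hands the job in; it is judged then, once.
The state is a dict: "clock": time; "joint_pos": joint angles; "qvel": joint speeds; "tau": joint torques, N m; "tool_pos": TCP position; "orientation": TCP orientation; "force": force on the tool from outside, world axes, zero at the start; "moment": the same for the moment, N m; "opening": finger opening in m; "gripper_force": force on a finger pad.
Only numpy, scipy, OpenCV 4.12 (cv2) and the standard library are available. Lean on these libraries where they do the work, as an engineer would, in place of code of your own. Each camera call takes 0.05 s, during which the arm holds its last target. There are 200 camera calls.

## Working session

There is one attempt and no reset: what is moved stays moved. The work goes in short steps, Python scripts to look and compute and a tool call to move; the robot and the scene stay as the last step left them, time stands still between calls to the robot, and variables do not carry over. Pictures are saved under pics/ and viewed, at most 10 in all, crops included, and the job is handed in when it is done.

Besides the shell and the picture viewer there is one more tool, called after "Call:" by a JSON object that holds its "method" and its "body". carry_out: Moves the arm, as the interface text tells. Its arguments: {"type":"object","properties":{"rows":{"type":"array"},"grip":{"type":"number"}},"required":["rows"]}

```bash
mkdir -p pics; cat > h.py <<'E'
import numpy as np, cv2
from plant import telemetry, viewer, workorder
from scipy.spatial.transform import Rotation as R
def T(o=None):
    o=o or telemetry.get_obs(); M=np.eye(4); M[:3,:3]=R.from_euler('xyz',o['orientation'],degrees=True).as_matrix(); M[:3,3]=o['tool_pos']; return M
def snap(n,f):
    M=T(); im=viewer.snapshot(n); cv2.imwrite('pics/'+f+'.png',im[:,:,::-1]); np.save('pics/'+f+'.npy',M); return im
def ext(n,M=None):
    c=viewer.camera_info(n)
    return np.array(c['extrinsics']) if n!='wrist' else M@np.array(c['tool_from_camera'])
def ray(n,uv,M=None):
    c=viewer.camera_info(n);K=np.array(c['intrinsics']);E=ext(n,M)
    d=cv2.undistortPoints(np.array([[uv]],float),K,np.array([c['k1'],0,0,0,0.]))[0,0]
    return E[:3,3],E[:3,:3]@np.array([d[0],d[1],1])
def plane(n,uv,z,M=None):
    p,d=ray(n,uv,M); return p+d*(z-p[2])/d[2]
def proj(n,X,M=None):
    c=viewer.camera_info(n);K=np.array(c['intrinsics']);E=np.linalg.inv(ext(n,M))
    return cv2.projectPoints(np.atleast_2d(np.array(X,float)),cv2.Rodrigues(E[:3,:3])[0],E[:3,3],K,np.array([c['k1'],0,0,0,0.]))[0][:,0]
def tri(a,b):
    (p,d),(q,e)=a,b; d=d/np.linalg.norm(d);e=e/np.linalg.norm(e)
    s=np.linalg.lstsq(np.c_[d,-e],q-p,rcond=None)[0]; A=p+s[0]*d;B=q+s[1]*e
    return (A+B)/2,np.linalg.norm(A-B)
E
python3 - <<'E'
from h import *
print(telemetry.get_obs())
for n in ['scene','side']: print(viewer.camera_info(n))
print(viewer.camera_info('wrist'))
ims=[snap(n,n+'0') for n in ['scene','side','wrist']]
E
```

```text
{'clock': 0.0, 'joint_pos': array([-5.09864828e+01,  2.05917129e+01,  6.35390604e-01, -1.87613935e-02,
       -7.01337593e+01, -1.65084640e+01]), 'qvel': array([-0.09829863,  0.01622772,  0.04078605,  0.03420462,  0.02292055,
       -0.00354166]), 'tau': array([-5.29430527e-04, -5.82710767e+01,  2.93052489e+01,  6.99719936e+00,
        6.86201442e-03, -1.89696289e-04]), 'tool_pos': array([ 0.25815913, -0.62313008,  0.19363612]), 'orientation': array([ 1.79908620e+02, -8.68969997e-03, -1.57501329e+02]), 'force': array([-0.26361054, -0.32788502, -0.32794207]), 'moment': array([-0.02218524,  0.03146021,  0.00198797]), 'gripper_force': 0.0, 'opening': 0.08781607071490373}
{'intrinsics': array([[447.15538689,   0.        , 322.08763838],
       [  0.        , 447.15538689, 198.87697186],
       [  0.        ,   0.        ,   1.        ]]), 'k1': -0.024486515330282153, 'extrinsics': array([[ 0.51045   ,  0.73095434, -0.45293107,  1.10849733],
       [ 0.85980073, -0.42555068,  0.28222212, -0.35363205],
       [ 0.01354636, -0.53349074, -0.84569742,  1.05496482],
       [ 0.        ,  0.   
[... 354 characters left out ...]
, -1.01176866],
       [ 0.00955622, -0.72111855, -0.69274578,  1.11129063],
       [ 0.        ,  0.        ,  0.        ,  1.        ]])}
{'intrinsics': array([[296.82639965,   0.        , 317.1547068 ],
       [  0.        , 296.82639965, 200.94852218],
       [  0.        ,   0.        ,   1.        ]]), 'k1': -0.005618624322613971, 'tool_from_camera': array([[-5.36928080e-04, -9.55925859e-01, -2.93607671e-01,
         7.99388756e-02],
       [ 9.99999698e-01, -3.48254051e-04, -6.94882609e-04,
        -1.24977825e-03],
       [ 5.62006194e-04, -2.93607955e-01,  9.55925757e-01,
        -1.90833775e-01],
       [ 0.00000000e+00,  0.00000000e+00,  0.00000000e+00,
         1.00000000e+00]])}
```

View pics/scene0.png

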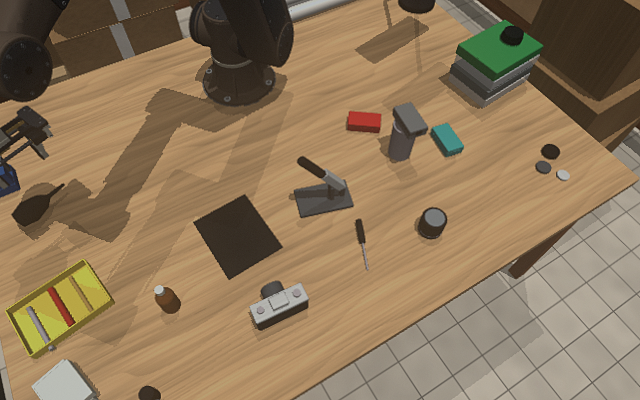

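View pics/side0.png

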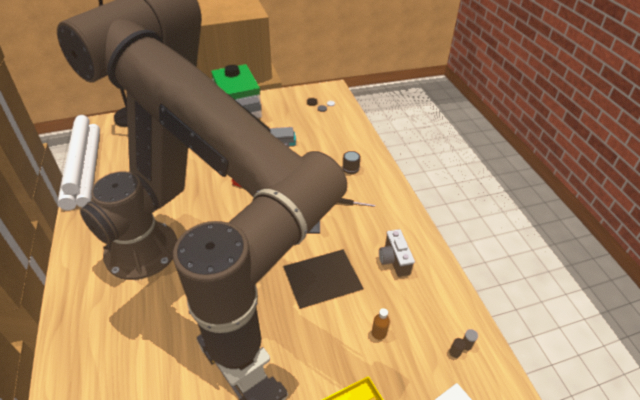

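The scene view shows the grey case on the cup at (409,119), the cup foot at about (400,157), the rest at (323,198) with the handle running (300,160)-(325,175), and the mat corners at (194,222), (246,195), (282,248), (229,278). In the side view the arm hides the rest and the cup.

```bash
python3 - <<'E'
from h import *
im=cv2.imread('pics/scene0.png')
c=im[90:230,270:480]; cv2.imwrite('pics/crop0.png',cv2.resize(c,None,fx=3.8,fy=3.8,interpolation=cv2.INTER_CUBIC))
for uv in [(194,222),(246,195),(282,248),(229,278)]: print('mat',plane('scene',uv,.004))
print('casetop',plane('scene',(408,117),.157)); print('cupfoot',plane('scene',(400,156),0))
for uv in [(165,305),(280,312),(432,230)]: print(plane('scene',uv,0))
E
```

```text
mat [ 0.43570101 -0.33761858  0.004     ]
mat [ 0.42786383 -0.17978647  0.004     ]
mat [ 0.6229374 -0.1698769  0.004    ]
mat [ 0.62952429 -0.3230273   0.004     ]
casetop [0.51956755 0.2798766  0.157     ]
cupfoot [0.53041004 0.27634567 0.        ]
[ 0.61341307 -0.48595162  0.        ]
[ 0.76928333 -0.25341882  0.        ]
[0.77709274 0.20318798 0.        ]
```

View pics/crop0.png

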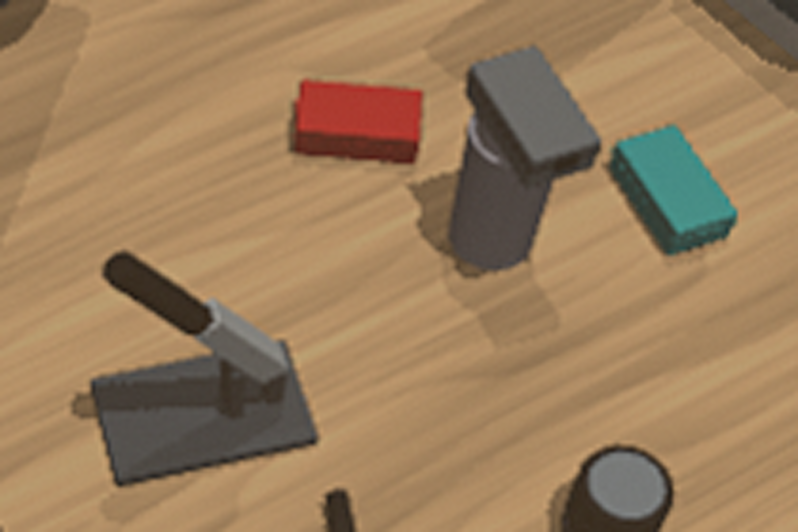

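The crop shows the case top corners at (468,72), (533,46), (600,140), (532,168), the rest foot at (93,380), (287,342), (317,440), (120,484), and the handle running from (120,265) to (208,318), all in crop pixels.

```bash
python3 - <<'E'
from h import *
f=lambda a,b:(a/3.8+270-.37,b/3.8+90-.37)
P=lambda pts,z:np.array([plane('scene',f(*p),z) for p in pts])
c=P([(468,72),(533,46),(600,140),(532,168)],.157)
def rep(n,c):
    print(n,c.mean(0),[round(np.linalg.norm(c[i]-c[(i+1)%4]),4) for i in range(4)],'yaw12',np.degrees(np.arctan2(*(c[2]-c[1]+c[3]-c[0])[[1,0]])),'yaw01',np.degrees(np.arctan2(*(c[1]-c[0]+c[2]-c[3])[[1,0]])))
rep('case',c)
r=P([(93,380),(287,342),(317,440),(120,484)],.012); rep('rest',r)
o=r.mean(0); x=(r[1]-r[0]+r[2]-r[3]);x/=np.linalg.norm(x); o[2]=0
tip=o-.056*x+[0,0,.202]; mouth=o-.002*x+[0,0,.124]
print(tip,mouth)
for q in proj('scene',[tip,mouth]): print((q-[270,90])*3.8)
# cup: silhouette foot edges left(452,258) right(530,262) & lowest (490,270)
for p in [(452,255),(533,258),(490,271)]: print('foot',plane('scene',f(*p),0))
print('rim left',plane('scene',f(474,118),.125),plane('scene',f(480,150),.125))
hsv=cv2.cvtColor(cv2.imread('pics/scene0.png'),cv2.COLOR_BGR2HSV); g=cv2.imread('pics/scene0.png').max(2)
m=(g<75).astype(np.uint8); m[:,:190]=0;m[:190]=0;m[282:]=0;m[:,286:]=0
k=max(cv2.findContours(m,0,1)[0],key=cv2.contourArea)
a=cv2.boxPoints(cv2.minAreaRect(k)); a=cv2.approxPolyDP(k,6,True)[:,0].astype(float); print(a)
if len(a)==4: rep('mat',np.array([plane('scene',p,.004) for p in a]))
E
```

```text
case [0.52318295 0.28339225 0.157     ] [np.float64(0.0564), np.float64(0.0973), np.float64(0.057), np.float64(0.0968)] yaw12 -8.190169509608635 yaw01 87.00925563352759
rest [ 5.48405418e-01 -4.72693248e-05  1.20000000e-02] [np.float64(0.1479), np.float64(0.0877), np.float64(0.1458), np.float64(0.0906)] yaw12 -17.314072786043965 yaw01 73.67781253632472
[ 0.53266727 -0.05379028  0.202     ] [ 0.54784334 -0.00196666  0.124     ]
[122.0009889  264.91183067]
[203.24421841 320.17179253]
foot [0.51555218 0.24515194 0.        ]
foot [0.54986201 0.29857794 0.        ]
foot [0.54326827 0.26178062 0.        ]
rim left [0.49068894 0.26121282 0.125     ] [0.51791441 0.24697361 0.125     ]
[[244. 195.]
 [193. 222.]
 [229. 279.]
 [281. 247.]]
mat [ 0.52761285 -0.25486029  0.004     ] [np.float64(0.1556), np.float64(0.1982), np.float64(0.1539), np.float64(0.1945)] yaw12 4.327669760502107 yaw01 -85.8942517535141
```

```bash
cat >> h.py <<'E'
def down(yaw): return R.from_euler('xyz',[180,0,yaw],degrees=True).as_matrix()
def go(p,Rm,M=None):
    M=T() if M is None else M; t=M[:3,:3].T@(np.array(p)-M[:3,3]); a=R.from_matrix(M[:3,:3].T@Rm).as_rotvec()
    print('row',np.round(t,4).tolist(),np.round(a,3).tolist(),'n>=',max(np.linalg.norm(t)/.0625,np.degrees(np.linalg.norm(a))/10.7))
E
python3 - <<'E'
from h import *
go([.48,-.2,.33],down(-80))
E
```

```text
row [-0.3668, 0.3063, -0.1358] [0.001, 0.001, -1.353] n>= 7.94918323285243
```

Call:
{"method": "carry_out", "body": {"rows": [[-0.03,0.02,-0.06,0,0,-0.15],[-0.367,0.306,-0.136,0,0,-1.353],[-0.367,0.306,-0.136,0,0,-1.353],[-0.367,0.306,-0.136,0,0,-1.353],[-0.367,0.306,-0.136,0,0,-1.353],[-0.367,0.306,-0.136,0,0,-1.353],[-0.367,0.306,-0.136,0,0,-1.353],[-0.367,0.306,-0.136,0,0,-1.353]], "grip": 1}}

```text
clock: 1.15
tool_pos: [0.4735, -0.2123, 0.3282]
orientation: [-180.0, -0.0, -79.7]
force: [0.6, -0.1, 0.0]
opening: 0.0879
gripper_force: 0.0
```

```bash
python3 - <<'E'
from h import *
o=telemetry.get_obs();print(o['tool_pos'],o['orientation'],o['joint_pos'],o['clock'])
go([.523,.283,.27],down(-5.5))
E
```

```text
[ 0.47352311 -0.21234065  0.32815154] [-1.79979686e+02 -5.43930860e-04 -7.97313748e+01] [-2.46578580e+00  2.15411845e+00 -5.50262640e+00 -3.98294332e-03
 -8.23233212e+01  1.27349425e+01] 1.15
row [-0.4786, -0.137, 0.0582] [-0.0, -0.0, -1.296] n>= 8.01904807358282
```

Call:
{"method": "carry_out", "body": {"rows": [[-0.479,-0.137,0.058,0,0,-1.296],[-0.479,-0.137,0.058,0,0,-1.296],[-0.479,-0.137,0.058,0,0,-1.296],[-0.479,-0.137,0.058,0,0,-1.296],[-0.479,-0.137,0.058,0,0,-1.296],[-0.479,-0.137,0.058,0,0,-1.296],[-0.479,-0.137,0.058,0,0,-1.296],[-0.479,-0.137,0.058,0,0,-1.296]]}}

```text
clock: 2.15
tool_pos: [0.5242, 0.2817, 0.2696]
orientation: [-180.0, -0.0, -5.6]
force: [1.9, -0.4, 0.2]
opening: 0.0878
gripper_force: 0.0
```

Call:
{"method": "carry_out", "body": {"rows": [[0,0,0,0,0,0],[0,0,0,0,0,0],[0,0,0,0,0,0]]}}

```text
clock: 2.52
tool_pos: [0.5245, 0.2788, 0.2703]
orientation: [-180.0, -0.0, -5.8]
force: [0.2, -0.3, 0.4]
opening: 0.0877
gripper_force: 0.0
```

```bash
python3 - <<'E'
from h import *
im=snap('wrist','w1'); snap('side','s1')
o=telemetry.get_obs();print(o['tool_pos'],o['orientation'],o['clock'])
print(viewer.snapshot('wrist').shape)
E
```

```text
[0.52462153 0.27870126 0.27050545] [-1.79955073e+02 -3.71848699e-02 -5.78961085e+00] 2.625
(400, 640, 3)
```

View pics/w1.png

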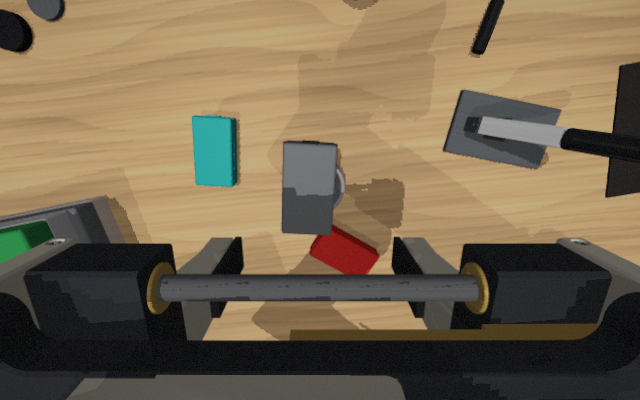

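The wrist view shows the case top at about (284,142), (337,145), (331,235), (282,233), with the cup rim showing to its right at (340,188). The rest and the handle are at the right.

```bash
python3 - <<'E'
from h import *
M=np.load('pics/w1.npy')
c=np.array([plane('wrist',p,.157,M) for p in [(284,143),(337,145),(332,235),(282,233)]])
print(c.round(4),c.mean(0),[round(np.linalg.norm(c[i]-c[(i+1)%4]),4) for i in range(4)])
v=c[1]-c[2]+c[0]-c[3];print('long yaw',np.degrees(np.arctan2(v[1],v[0])))
im=cv2.imread('pics/w1.png');hsv=cv2.cvtColor(im,cv2.COLOR_BGR2HSV)
m=((hsv[...,1]<40)&(im.max(2)<150)).astype(np.uint8);m[:,:270]=0;m[:,338:]=0;m[:130]=0;m[236:]=0
k=max(cv2.findContours(m,0,1)[0],key=cv2.contourArea);r=cv2.minAreaRect(k);print(r,cv2.boxPoints(r))
for p in [(344,188)]: print('rim side',plane('wrist',p,.125,M))
cc=plane('wrist',r[0],.157,M);print(cc)
b=np.array([plane('wrist',p,.157,M) for p in cv2.boxPoints(r)]);print(b)
E
cp pics/w1.png /tmp/x.png; python3 -c "
import cv2;a=cv2.imread('/tmp/x.png')[125:255,255:365];cv2.imwrite('pics/w1c.png',cv2.resize(a,None,fx=4.5,fy=4.5,interpolation=2))"
```

```text
[[0.5756 0.306  0.157 ]
 [0.5682 0.2528 0.157 ]
 [0.4703 0.2664 0.157 ]
 [0.4782 0.3213 0.157 ]] [0.52306556 0.28662923 0.157     ] [np.float64(0.0537), np.float64(0.0989), np.float64(0.0555), np.float64(0.0986)]
long yaw -8.428773502237734
((309.79144287109375, 187.43214416503906), (54.94446563720703, 92.8266372680664), 0.9240452647209167) [[281.57428 233.3964 ]
 [283.0713  140.58182]
 [338.0086  141.4679 ]
 [336.5116  234.28247]]
rim side [0.51410073 0.2469964  0.125     ]
[0.52688388 0.28504217 0.157     ]
[[0.47781584 0.32185125 0.157     ]
 [0.57807548 0.30658898 0.157     ]
 [0.57159097 0.25151079 0.157     ]
 [0.47060726 0.26135491 0.157     ]]
```

View pics/w1c.png

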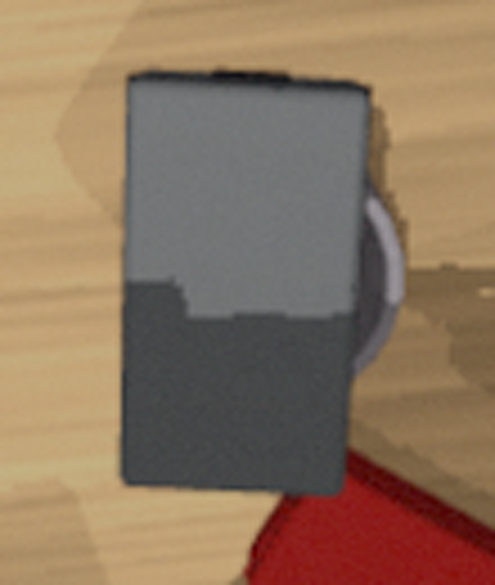

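The enlarged view gives the case corners to within a pixel and the rim apex at about (345,185). The case centre is at (0.523, 0.2855) with yaw about -8°.

```bash
python3 - <<'E'
from h import *
go([.523,.2855,.20],down(-7.5))
go([.523,.2855,.133],down(-7.5))
E
```

```text
row [-0.0024, -0.0065, 0.0705] [-0.001, -0.001, 0.03] n>= 1.1335648278472914
row [-0.0024, -0.0064, 0.1375] [-0.001, -0.001, 0.03] n>= 2.2029061966386116
```

Call:
{"method": "carry_out", "body": {"rows": [[-0.0024,-0.0065,0.03,0,0,0.03],[-0.0024,-0.0065,0.07,0,0,0.03],[-0.0024,-0.0065,0.1,0,0,0.03],[-0.0024,-0.0065,0.12,0,0,0.03],[-0.0024,-0.0065,0.13,0,0,0.03],[-0.0024,-0.0065,0.1375,0,0,0.03],[-0.0024,-0.0065,0.1375,0,0,0.03],[-0.0024,-0.0065,0.1375,0,0,0.03]]}}

```text
clock: 3.68
tool_pos: [0.5231, 0.2867, 0.1331]
orientation: [-179.9, -0.0, -7.4]
force: [0.1, 0.6, 0.5]
opening: 0.0874
gripper_force: 0.0
```

Call:
{"method": "carry_out", "body": {"rows": [[0,0,0,0,0,0],[0,0,0,0,0,0],[0,0,0,0,0,0],[0,0,0,0,0,0],[0,0,0,0,0,0],[0,0,0,0,0,0]], "grip": -0.1}}

```text
clock: 4.42
tool_pos: [0.5227, 0.2864, 0.1323]
orientation: [180.0, 0.0, -7.4]
force: [0.3, -0.8, -1.0]
opening: 0.0403
gripper_force: 0.0
```

```bash
python3 - <<'E'
from h import *
a=snap('scene','sc2'); b=snap('wrist','w2')
print(telemetry.get_obs()['opening'],telemetry.get_obs()['gripper_force'])
cv2.imwrite('pics/c2.png',np.vstack([cv2.resize(a[70:190,320:500],(720,300)),cv2.resize(b,(720,300))])[:,:,::-1])
E
```

```text
0.03959516904070149 0.0
```

View pics/c2.png

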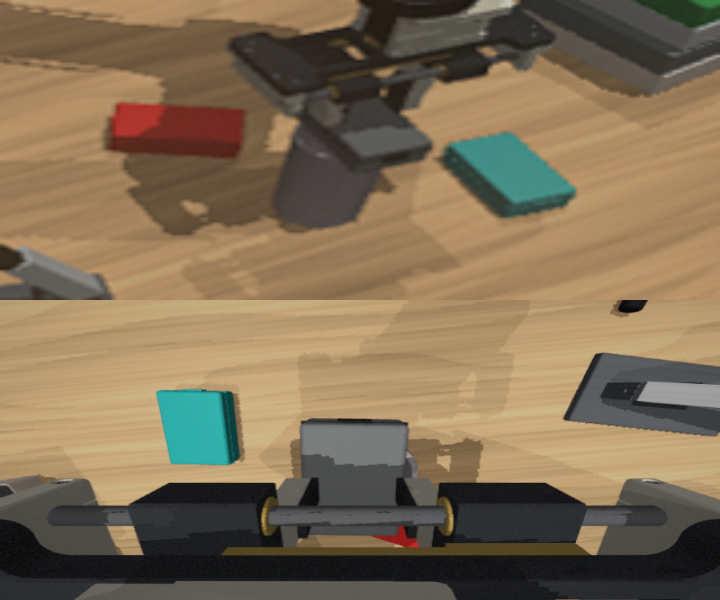

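The fingers look to have closed above the case: the tips are at wrist rows of about 240, short of where the TCP should project (about 230). I'll check where the tips really are, by colour differencing before and after opening.

Call:
{"method": "carry_out", "body": {"rows": [[0,0,0,0,0,0],[0,0,0,0,0,0],[0,0,0,0,0,0],[0,0,0,0,0,0],[0,0,0,0,0,0]], "grip": 1}}

```text
clock: 5.15
tool_pos: [0.5227, 0.2864, 0.1324]
orientation: [-180.0, 0.0, -7.4]
force: [-0.4, -0.7, 0.2]
opening: 0.0835
gripper_force: 0.0
```

```bash
python3 - <<'E'
from h import *
a=viewer.snapshot('scene'); s=viewer.snapshot('side');b=snap('wrist','w3');M=T()
mk=lambda x,y,z:(M@[x,y,z,1])[:3]
out=a.copy()
for n,im in [('scene',a)]:
  for y in (-.044,.044):
    for z in (0,-.019,-.034):
      print(n,y,z,proj(n,mk(0,y,z)).round(1), 'wrist',proj('wrist',mk(0.0095,y,z),M).round(1))
cv2.imwrite('pics/c3.png',np.hstack([cv2.resize(a[75:165,365:455],(400,400),interpolation=2),cv2.resize(b[170:370,160:260],(300,600),interpolation=2)[:400]])[:,:,::-1])
E
```

```text
scene -0.044 0 [[422.9 118.5]] wrist [[250.9 217.6]]
scene -0.044 -0.019 [[424.3 113.7]] wrist [[244.4 228.1]]
scene -0.044 -0.034 [[425.4 109.9]] wrist [[238.3 238.1]]
scene 0.044 0 [[394.9 127.7]] wrist [[379.6 217.5]]
scene 0.044 -0.019 [[396. 123.]] wrist [[385.7 228.1]]
scene 0.044 -0.034 [[396.8 119.2]] wrist [[391.5 238. ]]
```

View pics/c3.png

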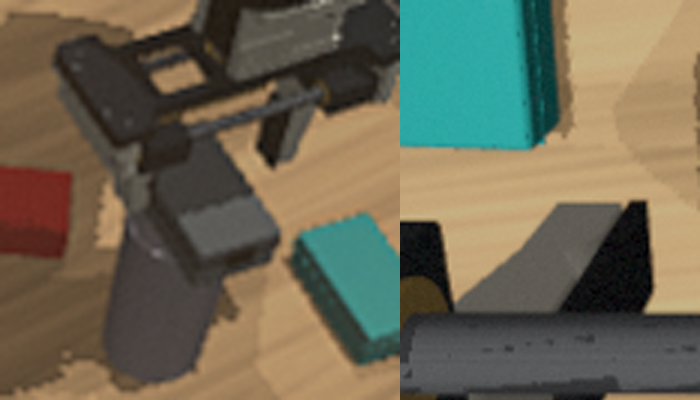

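Left panel: the finger tip is at about scene (425,112). Right panel: the wrist tip is at row 238. Both put the real tips about 30 mm short of the stated TCP, so I'll go about 28 mm lower with the fingers open, watching the force.

Call:
{"method": "carry_out", "body": {"rows": [[0,0,0.006,0,0,0],[0,0,0.012,0,0,0],[0,0,0.017,0,0,0],[0,0,0.022,0,0,0],[0,0,0.025,0,0,0],[0,0,0.028,0,0,0],[0,0,0.028,0,0,0]], "grip": 1}}

```text
clock: 6.18
tool_pos: [0.5226, 0.2863, 0.1042]
orientation: [180.0, 0.0, -7.4]
force: [-0.1, -0.2, 0.3]
opening: 0.0875
gripper_force: 0.0
```

Call:
{"method": "carry_out", "body": {"rows": [[0,0,0,0,0,0],[0,0,0,0,0,0],[0,0,0,0,0,0],[0,0,0,0,0,0],[0,0,0,0,0,0],[0,0,0,0,0,0]], "grip": -0.1}}

```text
clock: 6.92
tool_pos: [0.5229, 0.2866, 0.1045]
orientation: [-180.0, -0.0, -7.4]
force: [0.1, 1.7, 1.1]
opening: 0.0561
gripper_force: 30.0
```

Call:
{"method": "carry_out", "body": {"rows": [[0,0,-0.01,0,0,0],[0,0,-0.03,0,0,0],[0,0,-0.07,0,0,0],[0,0,-0.12,0,0,0],[0,0,-0.17,0,0,0],[0,0,-0.18,0,0,0],[0,0,-0.18,0,0,0]]}}

```text
clock: 7.8
tool_pos: [0.5225, 0.2863, 0.2848]
orientation: [-179.9, -0.0, -7.4]
force: [0.2, 0.0, -2.8]
opening: 0.0558
gripper_force: 30.0
```

```bash
python3 - <<'E'
from h import *
o=telemetry.get_obs();print(o['tool_pos'],o['force'],o['opening'],o['joint_pos'].round(1))
a=snap('scene','sc4');snap('side','s4');snap('wrist','w4')
go([.528,-.255,.285],down(4-90)); go([.528,-.255,.285],down(4))
# cup rim ellipse: bright ring mask near expected
g=a[95:165,380:425].astype(int).sum(2)//3; print()
cv2.imwrite('pics/c4.png',cv2.resize(a[95:170,370:440],(560,600),interpolation=2)[:,:,::-1])
E
```

```text
[0.52250846 0.28633469 0.28478587] [ 0.24492305  0.008858   -2.80849933] 0.05581878001402809 [ 47.5  10.6  -1.3  -0.  -78.1  35.1]
row [0.0761, 0.5355, -0.0015] [0.003, 0.0, 1.371] n>= 8.653991072483482
row [0.0761, 0.5355, -0.0015] [0.002, 0.002, -0.2] n>= 8.653991072483482
```

View pics/c4.png

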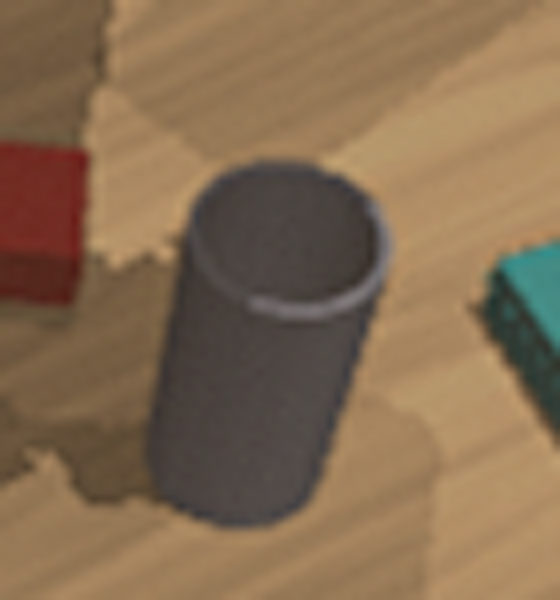

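The cup stands upright and uncovered. In crop pixels, the rim ellipse spans x 188-392 and y 155-320, so its centre is (290,238). The case is held (force z -2.8 N).

Call:
{"method": "carry_out", "body": {"rows": [[0.005,0.03,-0.002,0,0,-0.02],[0.076,0.535,-0.002,0,0,-0.2],[0.076,0.535,-0.002,0,0,-0.2],[0.076,0.535,-0.002,0,0,-0.2],[0.076,0.535,-0.002,0,0,-0.2],[0.076,0.535,-0.002,0,0,-0.2],[0.076,0.535,-0.002,0,0,-0.2],[0.076,0.535,-0.002,0,0,-0.2]]}}

```text
clock: 8.95
tool_pos: [0.5273, -0.1834, 0.2851]
orientation: [-180.0, 0.1, 4.0]
force: [2.2, 0.3, -3.0]
opening: 0.0558
gripper_force: 30.0
```

```bash
python3 - <<'E'
from h import *
f=lambda a,b:(a/8+370-.44,b/8+95-.44)
# rim outer points -> circle fit on z=.125 ; tilt of occlusion none
P=np.array([plane('scene',f(*p),.125)[:2] for p in [(188,235),(392,238),(285,155),(295,320),(215,182),(360,185),(225,295),(365,295)]])
def circ(P):
    s=np.linalg.lstsq(np.c_[2*P,np.ones(len(P))],(P**2).sum(1),rcond=None)[0];return s[:2],np.sqrt(s[2]+s[0]**2+s[1]**2)
print('rim',circ(P))
F=np.array([plane('scene',f(*p),0)[:2] for p in [(150,470),(170,500),(205,520),(245,527),(290,515),(315,490)]]);print('foot',circ(F))
print(telemetry.get_obs()['tool_pos']); go([.528,-.255,.1],down(4)); go([.528,-.255,.0],down(4))
E
```

```text
rim (array([0.51689772, 0.28135022]), np.float64(0.03606797687798763))
foot (array([0.51535984, 0.28278096]), np.float64(0.032732384226957754))
[ 0.52728409 -0.18337609  0.28507261]
row [-0.004, 0.0716, 0.1851] [-0.0, 0.002, 0.001] n>= 3.1751986471587372
row [-0.0038, 0.0716, 0.2851] [-0.0, 0.002, 0.001] n>= 4.702935700559878
```

Call:
{"method": "carry_out", "body": {"rows": [[-0.003,0.05,0.0,0,0,0],[-0.003,0.068,0.03,0,0,0],[-0.003,0.07,0.09,0,0,0],[-0.003,0.07,0.15,0,0,0],[-0.003,0.07,0.21,0,0,0],[-0.003,0.07,0.25,0,0,0],[-0.003,0.07,0.27,0,0,0],[-0.003,0.07,0.27,0,0,0]]}}

```text
clock: 9.95
tool_pos: [0.5275, -0.2512, 0.0135]
orientation: [-179.9, 0.3, 4.0]
force: [-0.3, 0.1, -1.6]
opening: 0.0559
gripper_force: 30.0
```

Call:
{"method": "carry_out", "body": {"rows": [[0,0,0,0,0,0],[0,0,0,0,0,0]]}}

```text
clock: 10.2
tool_pos: [0.5308, -0.2516, 0.0175]
orientation: [180.0, -0.1, 4.0]
force: [0.4, -0.2, -1.2]
opening: 0.056
gripper_force: 30.0
```

```bash
python3 - <<'E'
from h import *
print(telemetry.get_obs()['tool_pos'],telemetry.get_obs()['force']); go([.528,-.255,-.014],down(4))
E
```

```text
[ 0.53083063 -0.25163764  0.01749663] [ 0.3614576  -0.18883649 -1.16947226]
row [-0.0031, 0.0031, 0.0315] [0.0, -0.002, 0.001] n>= 0.5088290373993335
```

Call:
{"method": "carry_out", "body": {"rows": [[-0.003,0.003,0.008,0,0,0],[-0.003,0.003,0.016,0,0,0],[-0.003,0.003,0.023,0,0,0],[-0.003,0.003,0.028,0,0,0],[-0.003,0.003,0.031,0,0,0],[-0.003,0.003,0.032,0,0,0],[-0.003,0.003,0.032,0,0,0]]}}

```text
clock: 11.08
tool_pos: [0.5274, -0.2547, -0.0156]
orientation: [180.0, -0.0, 4.0]
force: [0.6, -0.6, -2.2]
opening: 0.0558
gripper_force: 30.0
```

Call:
{"method": "carry_out", "body": {"rows": [[0,0,0.001,0,0,0],[0,0,0.002,0,0,0],[0,0,0.002,0,0,0]]}}

```text
clock: 11.45
tool_pos: [0.5275, -0.2547, -0.0166]
orientation: [180.0, -0.0, 4.0]
force: [-2.2, 2.3, 6.9]
opening: 0.0557
gripper_force: 30.0
```

The force turned to +6.9 N, so the case is on the mat. Releasing and rising.

Call:
{"method": "carry_out", "body": {"rows": [[0,0,-0.0005,0,0,0],[0,0,-0.0005,0,0,0],[0,0,-0.0005,0,0,0],[0,0,-0.0005,0,0,0],[0,0,-0.0005,0,0,0]], "grip": 1}}

```text
clock: 12.08
tool_pos: [0.5273, -0.2547, -0.0172]
orientation: [-180.0, 0.0, 4.0]
force: [-0.1, 0.6, -0.5]
opening: 0.0874
gripper_force: 0.0
```

Call:
{"method": "carry_out", "body": {"rows": [[0,0,-0.02,0,0,0],[0,0,-0.05,0,0,0],[0,0,-0.11,0,0,0],[0,0,-0.17,0,0,0],[0,0,-0.23,0,0,0],[0,0,-0.29,0,0,0],[0,0,-0.33,0,0,0],[0,0,-0.33,0,0,0]]}}

```text
clock: 13.08
tool_pos: [0.5286, -0.2553, 0.3169]
orientation: [179.9, -0.4, 4.0]
force: [-1.5, -0.3, -1.3]
opening: 0.0872
gripper_force: 0.0
```

```bash
python3 - <<'E'
from h import *
o=telemetry.get_obs();print(o['tool_pos'],o['joint_pos'].round(1))
a=snap('scene','sc5');snap('side','s5');M=T();w=snap('wrist','w5')
r=np.array([.5484,0,0]); 
for y in (73.7,72.7): print(y)
cv2.imwrite('pics/c5.png',np.hstack([cv2.resize(a[130:290,180:370],(475,400)),cv2.resize(viewer.snapshot('side')[150:320,270:400],(306,400))])[:,:,::-1])
E
```

```text
[ 0.52862243 -0.25529085  0.31688245] [-6.700e+00  8.900e+00  7.000e-01  1.000e-01 -8.140e+01  1.007e+02]
73.7
72.7
```

View pics/c5.png

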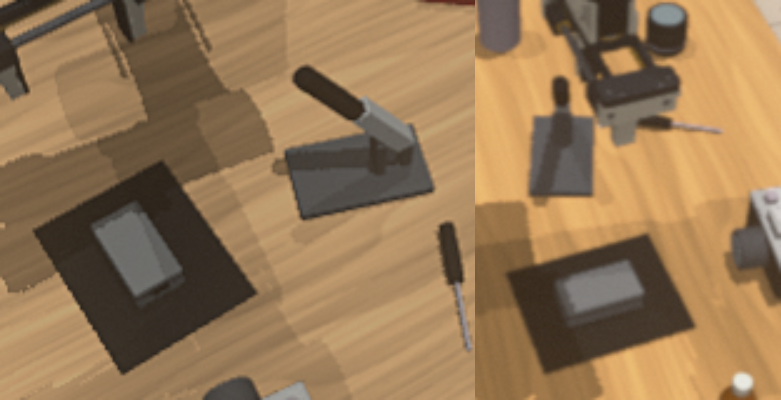

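The last look shows the case flat and centred on the mat, and the rest and handle unobstructed in both views: the handle end is at about scene (302,161) and side (306,186). Next I'll triangulate the handle axis and compare it with the rest's geometry.

```bash
python3 - <<'E'
from h import *
def axis(f,box):
    im=cv2.imread(f'pics/{f}.png');x0,y0,x1,y1=box
    m=np.zeros(im.shape[:2],np.uint8);m[y0:y1,x0:x1]=(im.max(2)<58)[y0:y1,x0:x1]
    n,l,s,_=cv2.connectedComponentsWithStats(m);i=1+s[1:,4].argmax();p=np.argwhere(l==i)[:,::-1].astype(float)
    c=p.mean(0);d=np.linalg.svd(p-c,full_matrices=False)[2][0];t=(p-c)@d;q=(p-c)@[-d[1],d[0]]
    print(f,s[i],c,d,t.min(),t.max(),q.min(),q.max());return c,d,t.min()-.5,t.max()+.5
a=axis('sc5',(292,150,330,178)); b=axis('s5',(298,178,320,200))
o=np.array([.5484,0,0]);
for yaw in (73.2,):
    x=np.array([np.cos(np.radians(yaw)),np.sin(np.radians(yaw)),0]);u=-.574*x+[0,0,.819]; n=-.819*x-[0,0,.574]
    mouth=o-.002*x+[0,0,.124]; print('u',u,'mid(axis)',mouth+.0475*u,'mid low',mouth+.0475*u+.004*n)
    print(proj('scene',[mouth+.004*n,mouth+.095*u+.004*n]),proj('side',[mouth+.004*n,mouth+.095*u+.004*n]))
# plane-plane intersection for axis line
def pl(n,c,d):
    r0=ray(n,c-8*d);r1=ray(n,c+8*d);N=np.cross(r0[1],r1[1]);return N/np.linalg.norm(N),r0[0]
(N1,p1),(N2,p2)=pl('scene',a[0],a[1]),pl('side',b[0],b[1])
L=np.cross(N1,N2);L/=np.linalg.norm(L);L*=np.sign(L[2])
for z in (.13,.16,.2): print('axis at',z,np.linalg.solve(np.array([N1,N2,[0,0,1]]),[N1@p1,N2@p2,z]))
print('dir',L)
E
```

```text
sc5 [298 157  27  21 196] [310.40306122 166.80102041] [0.83282973 0.55352925] -14.647731181482708 15.583009472962761 -4.33392733641582 3.9892982965632067
s5 [307 189   2   3   5] [307.6 190.2] [-0.31622777  0.9486833 ] -1.2649110640673338 0.9486832980505316 -0.6324555320336579 0.6324555320336939
u [-0.16590425 -0.54950139  0.819     ] mid(axis) [ 0.53994148 -0.02801596  0.1629025 ] mid low [ 0.53899462 -0.03115213  0.1606065 ]
[[322.23956216 175.00450231]
 [300.5483558  160.47839174]] [[306.90080798 191.40424862]
 [306.10774215 185.09417627]]
axis at 0.13 [ 0.54829821 -0.00861681  0.13      ]
axis at 0.16 [ 0.54667046 -0.02720618  0.16      ]
axis at 0.2 [ 0.54450013 -0.05199201  0.2       ]
dir [-0.04607262 -0.5261628   0.84913487]
```

```bash
cat >> h.py <<'E'
_x=np.array([np.cos(np.radians(73.2)),np.sin(np.radians(73.2)),0]);U=-.574*_x+[0,0,.819];_n=-.819*_x-[0,0,.574]
D0=np.array([.5484,0,.124])-.002*_x+.004*_n
_y=np.array([-_x[1],_x[0],0]);_U=U/np.linalg.norm(U)
RD=np.c_[np.cross(_y,-_U),_y,-_U]
def dp(zd): return D0+(zd-.105)*U
E
python3 - <<'E'
from h import *
go([.528,-.255,.34],down(-105))
go(dp(.24),RD)
print(dp(.24),R.from_matrix(RD).as_euler('xyz',degrees=True),telemetry.get_obs()['tool_pos'])
E
```

```text
row [0.0012, 0.0006, -0.0285] [0.001, 0.002, 1.903] n>= 10.188693652492544
row [0.0103, -0.1749, 0.0794] [0.59, -0.404, 1.864] n>= 10.692162800312984
[ 0.52447799 -0.07923351  0.232269  ] [-180.           35.02487328 -106.8       ] [ 0.52666307 -0.25447752  0.31152045]
```

Call:
{"method": "carry_out", "body": {"rows": [[0,0,-0.03,0,0,0.18],[0,0,-0.03,0,0,0.36],[0,0,-0.03,0,0,0.54],[0,0,-0.03,0,0,0.72],[0,0,-0.03,0,0,0.9],[0,0,-0.03,0,0,1.08],[0,0,-0.03,0,0,1.26],[0,0,-0.03,0,0,1.44]]}}

```text
clock: 14.28
tool_pos: [0.5269, -0.2546, 0.3413]
orientation: [179.9, 0.1, -78.8]
force: [0.0, -0.2, -0.7]
opening: 0.0877
gripper_force: 0.0
```

```bash
python3 - <<'E'
from h import *
go(dp(.24),RD)
o=telemetry.get_obs();print(o['joint_pos'].round(1),o['tool_pos'],o['orientation'])
E
```

```text
row [-0.1724, -0.0319, 0.1091] [0.152, -0.599, 0.472] n>= 4.162120363197846
[ -6.7   8.8   3.6  -0.  -85.   17.8] [ 0.52688213 -0.2546096   0.34132809] [ 1.79863787e+02  5.37290138e-02 -7.88259123e+01]
```

Call:
{"method": "carry_out", "body": {"rows": [[-0.03,-0.005,0.01,0.038,-0.15,0.118],[-0.07,-0.012,0.025,0.076,-0.3,0.236],[-0.11,-0.02,0.05,0.114,-0.45,0.354],[-0.15,-0.028,0.08,0.152,-0.599,0.472],[-0.172,-0.032,0.109,0.152,-0.599,0.472],[-0.172,-0.032,0.109,0.152,-0.599,0.472],[-0.172,-0.032,0.109,0.152,-0.599,0.472]], "grip": 0.3}}

```text
clock: 15.15
tool_pos: [0.5246, -0.0805, 0.2342]
orientation: [-179.8, 35.0, -106.3]
force: [0.1, 0.6, -0.1]
opening: 0.0571
gripper_force: 0.0
```

```bash
python3 - <<'E'
from h import *
o=telemetry.get_obs();print(o['joint_pos'].round(1),o['tool_pos'],o['orientation'])
M=T();w=snap('wrist','w6')
print('end',proj('wrist',dp(.2),M),'start',proj('wrist',dp(.105),M))
im=cv2.cvtColor(w,cv2.COLOR_RGB2BGR);m=np.zeros(im.shape[:2],np.uint8)
m[60:238,280:355]=(im.max(2)<50)[60:238,280:355]
n,l,s,c=cv2.connectedComponentsWithStats(m)
for i in range(1,n):
    if s[i][4]>60: print(s[i],c[i])
go(dp(.142),RD)
E
```

```text
[-17.3  10.   -4.  -35.8 -78.9   9. ] [ 0.52459571 -0.08048738  0.23422592] [-179.7805807    34.99217872 -106.28723522]
end [[318.44583674 210.56061179]] start [[318.07584709 183.55834264]]
[ 306  175   26   48 1000] [318.39  199.711]
row [0.0005, 0.0008, 0.1006] [0.0, -0.0, 0.008] n>= 1.6097910421377322
```

The wrist blob (x 306-332, rows 175-223) matches the prediction. Advancing along the handle.

Call:
{"method": "carry_out", "body": {"rows": [[0.0005,0.001,0.03,0,0,0.008],[0.0005,0.001,0.05,0,0,0.008],[0.0005,0.001,0.068,0,0,0.008],[0.0005,0.001,0.08,0,0,0.008],[0.0005,0.001,0.09,0,0,0.008],[0.0005,0.001,0.096,0,0,0.008],[0.0005,0.001,0.1,0,0,0.008],[0.0005,0.001,0.1,0,0,0.008]]}}

```text
clock: 16.2
tool_pos: [0.5397, -0.0249, 0.1517]
orientation: [179.9, 35.1, -106.9]
force: [1.3, 0.0, -0.3]
opening: 0.0568
gripper_force: 0.0
```

Call:
{"method": "carry_out", "body": {"rows": [[0,0,0,0,0,0],[0,0,0,0,0,0],[0,0,0,0,0,0],[0,0,0,0,0,0],[0,0,0,0,0,0]], "grip": -0.8}}

```text
clock: 16.82
tool_pos: [0.5397, -0.025, 0.1518]
orientation: [179.9, 35.1, -106.9]
force: [0.5, -0.7, 0.3]
opening: 0.0231
gripper_force: 30.0
```

```bash
python3 - <<'E'
from h import *
o=telemetry.get_obs();print(o['tool_pos'],o['orientation'],o['opening'],o['gripper_force'],o['force'])
q=o['tool_pos']-D0;uu=U/np.linalg.norm(U);print('zd',.105+q@uu,'off',q-(q@uu)*uu)
print('wrist axes',(T()[:3,:3].T@uu).round(4))
E
```

```text
[ 0.53972361 -0.02495941  0.15179713] [ 179.8797685    35.06309224 -106.90614591] 0.023125166846518795 30.00018149614334 [ 0.46101458 -0.71714692  0.28426917]
zd 0.14176816837720813 off [-1.05218314e-03  2.93175321e-04 -1.64363964e-05]
wrist axes [-7.e-04  1.e-03 -1.e+00]
```

Gripped at 23.1 mm and 30 N. Drawing straight out along the tube.

Call:
{"method": "carry_out", "body": {"rows": [[0,0,-0.01,0,0,0],[0,0,-0.03,0,0,0],[0,0,-0.05,0,0,0],[0,0,-0.075,0,0,0],[0,0,-0.1,0,0,0],[0,0,-0.125,0,0,0],[0,0,-0.14,0,0,0],[0,0,-0.14,0,0,0]]}}

```text
clock: 17.82
tool_pos: [0.5168, -0.1026, 0.2671]
orientation: [180.0, 35.1, -106.9]
force: [0.3, 0.2, -0.5]
opening: 0.0232
gripper_force: 30.0
```

```bash
python3 - <<'E'
from h import *
o=telemetry.get_obs();print(o['tool_pos'],o['opening'],o['gripper_force'],o['force'],o['joint_pos'].round(1))
go(o['tool_pos']+[0,0.02,.12],down(-107))
go([.5165,.282,.38],down(-107))
E
```

```text
[ 0.51684718 -0.10260661  0.26710266] 0.023209915813370702 29.999826550483704 [ 0.30951143  0.16855359 -0.49790792] [-19.8   9.2  -0.9 -35.3 -83.5   8.2]
row [-0.0846, 0.0058, -0.0872] [0.001, 0.612, 0.002] n>= 3.276205339250168
row [-0.366, 0.1121, 0.1189] [0.001, 0.612, 0.002] n>= 6.413349562388246
```

Call:
{"method": "carry_out", "body": {"rows": [[-0.02,0.001,-0.035,0,0.15,0],[-0.04,0.003,-0.06,0,0.31,0],[-0.06,0.004,-0.08,0,0.46,0],[-0.085,0.006,-0.087,0,0.612,0.002],[-0.085,0.006,-0.087,0,0.612,0.002],[-0.085,0.006,-0.087,0,0.612,0.002]]}}

```text
clock: 18.58
tool_pos: [0.5165, -0.0802, 0.385]
orientation: [179.7, 0.1, -106.8]
force: [0.6, 0.4, -0.1]
opening: 0.023
gripper_force: 30.0
```

```bash
python3 - <<'E'
from h import *
o=telemetry.get_obs();print(o['tool_pos'],o['orientation'],o['opening'])
go([.5165,.282,.36],down(-107))
E
```

```text
[ 0.51646063 -0.08024231  0.38502957] [ 1.79735452e+02  5.00661879e-02 -1.06812911e+02] 0.023019914666753235
row [-0.3467, 0.1046, 0.0258] [0.005, 0.001, 0.003] n>= 5.80969610891256
```

Call:
{"method": "carry_out", "body": {"rows": [[-0.03,0.009,0.0,0,0,0],[-0.085,0.026,0.01,0.002,0,0],[-0.145,0.044,0.015,0.004,0,0.003],[-0.205,0.062,0.02,0.004,0,0.003],[-0.26,0.078,0.025,0.004,0,0.003],[-0.31,0.0935,0.026,0.004,0,0.003],[-0.347,0.1045,0.026,0.004,0,0.003],[-0.347,0.1045,0.026,0.004,0,0.003]]}}

```text
clock: 19.58
tool_pos: [0.5181, 0.2815, 0.3584]
orientation: [179.9, -0.1, -107.1]
force: [0.0, -1.7, -0.6]
opening: 0.0231
gripper_force: 30.0
```

```bash
python3 - <<'E'
from h import *
from h import viewer
o=telemetry.get_obs();print(o['tool_pos'],o['orientation'],o['opening'])
M=T();a=snap('scene','sc7');s=snap('side','s7');w=snap('wrist','w7')
tip=(M@[0,0,.142,1])[:3];h=(M@[0,0,.03,1])[:3]
for n in('scene','side'): print(n,proj(n,[tip,h]).round(1), 'cup rim',proj(n,[.5165,.282,.125]).round(1))
print('wrist',proj('wrist',[tip,h],M).round(1),proj('wrist',[.5165,.282,.125],M).round(1))
go([.5165,.282,.29],down(-107)); 
p=proj('scene',tip)[0].astype(int);q=proj('side',tip)[0].astype(int);r=proj('wrist',tip,M)[0].astype(int)
def cr(im,c,k,S): 
    y=max(c[1]-k,0);x=max(c[0]-k,0);return cv2.resize(im[y:y+2*k,x:x+2*k],(S,S),interpolation=2)
cv2.imwrite('pics/c7.png',np.hstack([cr(a,p,45,390),cr(s,q,35,390)])[:,:,::-1]); print(p,q,r)
E
```

```text
[0.51811593 0.28152134 0.3583969 ] [ 1.79930437e+02 -9.36105530e-02 -1.07149352e+02] 0.023069718423869224
scene [[412.1 100.6]
 [420.7  66.9]] cup rim [[405.9 124. ]]
side [[277.7 118.3]
 [276.1  90.2]] cup rim [[278.5 139.4]]
wrist [[317.8 183.3]
 [318.  216.7]] [[318.7 168.6]]
row [-0.0021, 0.0026, 0.0701] [-0.001, -0.0, -0.004] n>= 1.1222314726163123
[412 100] [277 118] [317 183]
```

View pics/c7.png

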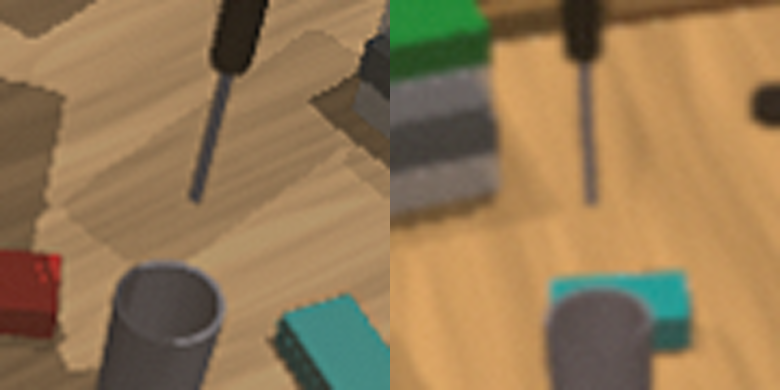

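The driver hangs vertical above the cup: its tip is at scene (411.8,101.8) and side (278.3,119.4), within 1 px of prediction (perhaps 3 mm longer). I'll lower it a little off-centre, so it ends up leaning only slightly against the rim.

```bash
python3 - <<'E'
from h import *
go([.5127,.2696,.17],down(-107)); print(telemetry.get_obs()['force'])
E
```

```text
row [0.0108, 0.0026, 0.1901] [-0.001, -0.0, -0.004] n>= 3.046249685450767
[ 0.37540703  0.48163615 -0.85489212]
```

Call:
{"method": "carry_out", "body": {"rows": [[0.011,0.0026,0.02,0,0,0],[0.011,0.0026,0.05,0,0,0],[0.011,0.0026,0.08,0,0,0],[0.011,0.0026,0.11,0,0,0],[0.011,0.0026,0.14,0,0,0],[0.011,0.0026,0.165,0,0,0],[0.011,0.0026,0.185,0,0,0],[0.011,0.0026,0.19,0,0,0]]}}

```text
clock: 20.72
tool_pos: [0.5122, 0.2691, 0.1697]
orientation: [-180.0, -0.1, -107.2]
force: [-0.5, 1.1, -0.8]
opening: 0.0233
gripper_force: 30.0
```

Call:
{"method": "carry_out", "body": {"rows": [[0,0,0.004,0,0,0],[0,0,0.008,0,0,0],[0,0,0.012,0,0,0],[0,0,0.015,0,0,0],[0,0,0.015,0,0,0],[0,0,0.015,0,0,0]]}}

```text
clock: 21.48
tool_pos: [0.5125, 0.2712, 0.1557]
orientation: [-179.9, 0.0, -107.1]
force: [0.4, 0.4, -0.2]
opening: 0.0232
gripper_force: 30.0
```

Call:
{"method": "carry_out", "body": {"rows": [[0,0,0.001,0,0,0],[0,0,0.002,0,0,0],[0,0,0.003,0,0,0],[0,0,0.003,0,0,0]]}}

```text
clock: 21.98
tool_pos: [0.5124, 0.271, 0.1525]
orientation: [-179.9, -0.0, -107.1]
force: [-0.1, 0.2, -0.7]
opening: 0.0232
gripper_force: 30.0
```

Call:
{"method": "carry_out", "body": {"rows": [[0,0,0.001,0,0,0],[0,0,0.002,0,0,0],[0,0,0.002,0,0,0]]}}

```text
clock: 22.35
tool_pos: [0.5124, 0.271, 0.1505]
orientation: [-179.9, -0.0, -107.1]
force: [-0.3, -0.5, -0.3]
opening: 0.023
gripper_force: 30.0
```

Call:
{"method": "carry_out", "body": {"rows": [[0,0,0.001,0,0,0],[0,0,0.001,0,0,0]]}}

```text
clock: 22.6
tool_pos: [0.5124, 0.271, 0.1495]
orientation: [-179.9, -0.0, -107.1]
force: [-0.6, -0.9, -1.1]
opening: 0.0232
gripper_force: 30.0
```

Call:
{"method": "carry_out", "body": {"rows": [[0,0,0.001,0,0,0],[0,0,0.001,0,0,0]]}}

```text
clock: 22.85
tool_pos: [0.5124, 0.271, 0.1485]
orientation: [-179.9, -0.0, -107.1]
force: [0.5, 0.1, -0.5]
opening: 0.0229
gripper_force: 30.0
```

Call:
{"method": "carry_out", "body": {"rows": [[0,0,0.001,0,0,0],[0,0,0.001,0,0,0]]}}

```text
clock: 23.1
tool_pos: [0.5128, 0.2713, 0.1481]
orientation: [-179.9, 0.0, -107.1]
force: [0.3, -0.0, 2.1]
opening: 0.0237
gripper_force: 30.0
```

Call:
{"method": "carry_out", "body": {"rows": [[0,0,0.001,0,0,0],[0,0,0.001,0,0,0]]}}

```text
clock: 23.35
tool_pos: [0.5133, 0.2716, 0.148]
orientation: [-179.8, 0.1, -107.1]
force: [-0.5, -0.5, 7.3]
opening: 0.0233
gripper_force: 30.0
```

Call:
{"method": "carry_out", "body": {"rows": [[0,0,0.001,0,0,0],[0,0,0.001,0,0,0]]}}

```text
clock: 23.6
tool_pos: [0.5138, 0.272, 0.1479]
orientation: [-179.8, 0.2, -107.1]
force: [-1.9, 0.3, 12.7]
opening: 0.0234
gripper_force: 30.1
```

The floor is reached at TCP 0.148, as expected. I'll relieve the press, lean slightly, and release.

Call:
{"method": "carry_out", "body": {"rows": [[0,0,-0.0022,0,0,0],[0.002,0,-0.0022,0,-0.014,0],[0.004,0,-0.0022,0,-0.028,0],[0.0063,0,-0.0021,0,-0.044,0],[0.0063,0,-0.0021,0,-0.044,0],[0.0063,0,-0.0021,0,-0.044,0]]}}

```text
clock: 24.35
tool_pos: [0.5107, 0.265, 0.1478]
orientation: [-179.9, 2.5, -107.1]
force: [-0.8, 0.2, 3.6]
opening: 0.0233
gripper_force: 30.0
```

```bash
python3 - <<'E'
from h import *
print(telemetry.get_obs()['force'])
a=snap('scene','sc8'); b=cv2.cvtColor(a,cv2.COLOR_RGB2BGR)
p=cv2.imread('pics/sc4.png')  # compare cup foot region with before
d=np.abs(b.astype(int)-p)[140:165,385:415].max(2); print('changed px near cup foot',(d>40).sum())
E
```

```text
[-0.7951959   0.24532063  3.58898963]
changed px near cup foot 56
```

Call:
{"method": "carry_out", "body": {"rows": [[0,0,0,0,0,0],[0,0,0,0,0,0],[0,0,0,0,0,0],[0,0,0,0,0,0],[0,0,0,0,0,0]], "grip": 0.3}}

```text
clock: 25.02
tool_pos: [0.5106, 0.265, 0.1477]
orientation: [-179.9, 2.5, -107.1]
force: [0.4, 0.3, -0.3]
opening: 0.0567
gripper_force: 0.0
```

Call:
{"method": "carry_out", "body": {"rows": [[0,0,-0.01,0,0,0],[0,0,-0.03,0,0,0],[0,0,-0.06,0,0,0],[0,0,-0.1,0,0,0],[0,0,-0.15,0,0,0],[0,0,-0.19,0,0,0],[0,0,-0.2,0,0,0],[0,0,-0.2,0,0,0]]}}

```text
clock: 26.02
tool_pos: [0.5077, 0.2568, 0.3483]
orientation: [-179.9, 2.6, -107.1]
force: [0.2, 0.4, 0.0]
opening: 0.0571
gripper_force: 0.0
```

```bash
python3 - <<'E'
from h import *
o=telemetry.get_obs();print(o['force'],o['tool_pos'],o['clock'])
M=T();w=snap('wrist','w9');a=snap('scene','sc9');s=snap('side','s9')
base=np.array([.5127,.2696,.005]);ax=np.array([-.29*.044,-.956*.044,1])
print('pred top/mid wrist',proj('wrist',[base+.2*ax,base+.125*ax],M).round(1))
for n,im in(('wrist',w),('scene',a),('side',s)):
    X=np.array([base+z*ax for z in(.135,.2)]);q=proj(n,X,M);print(n,q.round(1))
    x0,y0=(q.min(0)-25).astype(int);x1,y1=(q.max(0)+25).astype(int);x0=max(x0,0);y0=max(y0,0)
    m=np.zeros(im.shape[:2],np.uint8);m[y0:y1,x0:x1]=(im.max(2)<45)[y0:y1,x0:x1]
    k,l,st,c=cv2.connectedComponentsWithStats(m)
    for i in range(1,k):
        if st[i][4]>25: print('  ',st[i],c[i].round(1))
E
```

```text
[0.18277206 0.42944175 0.01181126] [0.5076969  0.25676266 0.34825453] 26.025
pred top/mid wrist [[317.2 181.7]
 [317.3 169.2]]
wrist [[317.3 170.6]
 [317.2 181.7]]
   [306 160  20  29 453] [315.6 174.8]
scene [[400.3 121.4]
 [403.3 104.7]]
   [397 103   9  16  26] [399.4 109.8]
side [[277.8 139.2]
 [276.8 124.6]]
```

```bash
python3 - <<'E'
from h import *
a=cv2.imread('pics/sc9.png').astype(np.float32).mean(2)
p=cv2.imread('pics/sc4.png').astype(np.float32).mean(2);q=cv2.imread('pics/sc5.png').astype(np.float32).mean(2)
print('cup foot shift',cv2.matchTemplate(a[135:172,380:425],p[140:166,386:418],cv2.TM_CCOEFF_NORMED).max(),cv2.minMaxLoc(cv2.matchTemplate(a[135:172,380:425],p[140:166,386:418],cv2.TM_CCOEFF_NORMED))[3],'expect (6,5)')
for n,(x,y) in dict(case=(237,232),camera=(280,305),lens=(432,222),flask=(167,297)).items():
    r=cv2.matchTemplate(a[y-30:y+30,x-30:x+30],q[y-22:y+22,x-22:x+22],cv2.TM_CCOEFF_NORMED);print(n,cv2.minMaxLoc(r)[1],cv2.minMaxLoc(r)[3],'expect (8,8)')
E
```

```text
cup foot shift 0.98611945 (6, 5) expect (6,5)
case 0.966884195804596 (8, 8) expect (8,8)
camera 0.9861910343170166 (8, 8) expect (8,8)
lens 0.9993287920951843 (8, 8) expect (8,8)
flask 0.9949379563331604 (8, 8) expect (8,8)
```

Nothing has shifted, so I'm handing in.

```bash
python3 -c "
from plant import workorder; print(workorder.close_job())"
```

```text
the job is handed in; nothing more can be done
None
```

The case lies flat on the middle of the mat and the long screwdriver stands blade-down on the cup's floor, leaning about 2.5°; the cup, camera, lens and bottle had not shifted in the last image check, and the job was handed in at about 26 s (no verdict was returned).

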